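# Roll the recipe code into the thumbwheel preset unit and enter it

### The arm

A 7-joint arm with a two-finger parallel gripper is mounted at the origin on a cart in front of the work surface, level with it; the furniture and walls round the work are solid. World frame = base frame: x ahead of the robot, y to its left, z up, the work surface at z = 0. Lengths are in m, angles in rad, forces in N, time in s.
With the tool pointing down it reaches from about 0.425 to 1.025 m from the base axis. Payload 3.6 kg.
Tool frame: the origin (TCP) lies at the very end of the fingers, on their centre line; the grasp point (between the pads) lies 19 mm behind it; z points along the fingers, y is the line along which they close (so a half turn about z gives the same grasp; the last joint's range is limited). The gripper opens to 85 mm and grips with 20 to 120 N. Pads are 22 mm wide; open, the fingers measure 114 mm over their backs; the gripper's body (76 mm by 85 mm) begins 54 mm behind the grasp point. The pads swing forward as they close: fully open they stand 13 mm farther back than shut.
Start: joints at [1.216, 0.591, 0.048, 1.609, -0.033, 0.943, -0.034], TCP at [0.187, -0.7, 0.231] pointing down, gripper open.
Joint ranges: [-2.69, 2.69], [-0.47, 2.24], [-1.27, 1.36], [0.19, 2.51], [-1.53, 4.68], [0.08, 2.07], [-3.09, 3.09]. Speed limits (rad/s): [2.57, 2.57, 3.14, 3.14, 3.14, 3.14, 3.14].

### API

Orientations are given as a unit quaternion [w, x, y, z].
In Python, from cell import manip, hand, kin, camera, models gives the robot as it stands. Calls block until the motion is done:
- manip.move_to(position, orientation): joint-space move of the TCP to a pose.
- manip.move_l(position, attitude=None, feed=0.15, contact_N=None): straight line of the TCP; attitude=None keeps the orientation; feed is the mean speed in m/s. With contact_N (N) it stops when the force on the tool has changed by that much, and returns True; else False.
- manip.move_joints(angles): joint-space move.
- hand.grip(opening, force=None): opening from 0.0 (shut) to 1.0 (fully open); force is the grip in N (None keeps the last); returns when the fingers have stopped.
- manip.pause(seconds).
- kin.inverse_kinematics(position, orientation): joint angles nearest the present ones, or None.
- camera(name): name is "side" or "top"; returns a dict with "frame" (400x640x3 uint8, blue, green, red), "z_map" (400x640 float32, m along the optical axis (not along the pixel's ray), 0 where there is no reading), "mtx" (3x3 intrinsics, pixels), "k1" (the pictures are not rectified: a ray, as slopes to the right and down, at radius r is drawn at 1 + k1 r^2 times it, then the intrinsics apply), "world_to_cam" (4x4, takes a point from world to camera coordinates). Camera axes: x right, y down, z forward; pixel columns grow to the right and rows downward; lengths in m; the calibration is good to about 2 mm. A picture is of the moment at which its call begins.
A pose or a line that the arm cannot do raises manip.IKError and nothing moves.
- manip.finish_job(): hands the job in; it is judged then, once.
Trained networks look in the newest picture that a camera, given by its name, has taken for a name from the list of things; names that differ only in an ending like _2 or _b are one class to them, and where a whole thing is asked for, a point or a joint stands for the part that bears it (a point fixed in the world has none). Each returns a list of dicts, best first, with "confidence" (0 to 1); they miss things now and then, are a little off and sometimes report something else, mostly with a low value. They report only what shows in the picture. A call takes as long as a camera call.
- models.masks_of(camera, query): "mask" (400x640 bool, what is visible of it).
- models.mark_of(camera, query): "point" ([x, y, z] in m, in the coordinates of the camera as it stood for that picture, good to about 4 mm: a listed point, or the origin of a listed thing).
Readings, each from a call of its own:
- manip.read_time_s(): time.
- manip.read_joints(): joint angles.
- manip.read_qd(): joint speeds.
- manip.read_joint_efforts(): joint torques, N m.
- manip.read_eef_pos(): TCP position.
- manip.read_orientation(): TCP orientation.
- manip.read_ft_force(): force on the tool from outside, world axes, zero at the start.
- manip.read_moment(): the same for the moment, N m.
- manip.read_finger_gap(): opening from 0.0 (shut) to 1.0 (fully open).
- manip.read_finger_force(): force on a finger pad.
Only numpy, scipy, OpenCV 4.12 (cv2) and the standard library are available. Lean on these libraries where they do the work, as an engineer would, in place of code of your own. Each camera call takes 0.05 s, during which the arm holds its last target. There are 200 camera calls.

### The job

Roll the three dotted thumbwheels of the grey preset unit so that the recipe code 4-2-5 stands on top, read from left to right with the enter key at the right-hand end (the digit is the number of dots that face straight up, squarely in line with the index lines), and then press the round enter key fully down and let it come up. Touch the wheels lightly, since they are sprung and break when pressed hard, never press the key before the code is set, and leave the things round the unit undisturbed.

Things in the scene. Friction and masses are not known exactly. Their poses are not given: they have to be found in the camera images.
- preset_unit: Low level grey desktop box fixed to the bench, 110 mm deep (its x), 230 wide (its y), 40 high, aluminium top. Origin at the centre of its underside; at yaw 0 x points away from the robot, y to its left; it stands turned by some 30 to 55 degrees. On its top in a row along y, all at x = 0: left wheel at y = +78 mm, middle +26, right -26, round key -83. Each wheel's cheeks and bezel stand 13 mm below the top of its rim.
- wheel_left (a joint): Smooth black wheel, 34 mm diameter, 18 wide, axle along the unit's y. Round the rim are groups of 1 to 6 white dots, 1.047 rad apart; the group straight up, at the white index lines on the cheeks, is the digit: turn = (digit - 1) x 1.047 rad, so 4 is 3.14. Grows as the top of the rim is pushed away from the robot (unit's +x). Stops at -0.35 and 5.59 rad. All three wheels are alike.
- wheel_middle (a joint): Turn of the middle wheel, as the left one; digit 2 is 1.05 rad. The top of each wheel's rim is 68 to 76 mm above the bench: it differs per wheel and is not reported, so find it by touch. Pressed down, a wheel yields on a spring, 4 N per mm for 6 mm, then stops hard. More than 22 N on a wheel damages it.
- wheel_right (a joint): Turn of the right wheel, as the left one; digit 5 is 4.19 rad. A wheel turns against a drag of about 2.4 N at the rim and stays where it is left. A shut pair of fingertips resting on top with 6 to 12 N and drawn along the unit's x rolls it about 1 rad per 17 mm; pressed less it slips.
- enter_key (a joint): Travel of the round white enter key in m: 0 up, 0.006 fully down; it springs back by itself and is fully down at 5 N. The cap is 26 mm across and lies in a grey collar at the right end of the unit.
- enter_key_top (a point): Centre of the top face of the key's cap, 62 mm above the bench with the key up. Take the arm round with care: the tall mask aligner (0.47 m, to the right, x over 0.65) stands between its start and the unit, and a monitor (top at 0.31 m) stands between the robot and the unit.
- wafer_carrier: Round flat off-white wafer carrier, 70 mm across, 14 mm high, loose on the bench behind the unit. Origin at the centre of its underside. A bystander: it is not to be moved.
- beaker: Clear beaker, 53 mm across, 65 mm high, loose on the bench behind the unit. Origin at the centre of its underside. A bystander: it is not to be moved.
- bottle: Small bottle with a black band round its white cap, 48 mm across, 80 mm high, loose on the bench to the left of the unit. Origin at the centre of its underside. A bystander: it is not to be moved.

How it is judged:
By the outcome, as a careful person would: the job done as asked, in the order asked, and still so for the second after the job is handed in, with the robot touching nothing.
It also fails if it takes over 64 s, if anything falls off the work surface, if the arm or the gripper's body presses on something with over 40 N, if the wrist force passes 120 N, or if a joint passes its speed limit or range.

## Working session

There is one attempt and no reset: what is moved stays moved. The work goes in short steps, each a Python script; the robot and the scene stay as the last script left them, time stands still between calls to the robot, and variables do not carry over. Pictures are saved under pics/ and viewed, at most 10 in all, crops included, and the job is handed in when it is done.

```bash
ls; mkdir -p pics
cat > h.py <<'E'
import numpy as np, cv2
from cell import manip, hand, kin, camera, models
def w2p(c,P):
    P=np.atleast_2d(P); T=c["world_to_cam"]; q=P@T[:3,:3].T+T[:3,3]
    s=q[:,:2]/q[:,2:]; s=s*(1+c["k1"]*(s**2).sum(1,keepdims=True))
    return s@c["mtx"][:2,:2].T+c["mtx"][:2,2]
def p2w(c,u,v,z=None,d=None):
    "pixel to world at height z, or at depth d"
    m=c["mtx"]; s0=np.array([(u-m[0,2])/m[0,0],(v-m[1,2])/m[1,1]]); s=s0.copy()
    for _ in range(20): s=s0/(1+c["k1"]*(s@s))
    T=np.linalg.inv(c["world_to_cam"]); r=T[:3,:3]@np.r_[s,1]; o=T[:3,3]
    k=d if d is not None else (z-o[2])/r[2]
    return o+k*r
def c2w(c,p): return (np.linalg.inv(c["world_to_cam"])@np.r_[p,1])[:3]
E
python3 - <<'E'
from h import *
for n in ("side","top"):
    c=camera(n); cv2.imwrite(f"pics/{n}0.png",c["frame"])
    T=np.linalg.inv(c["world_to_cam"]); print(n,T[:3,3].round(3),T[:3,2].round(3),c["k1"])
    for q in ["preset_unit","wheel_left","enter_key_top","wafer_carrier","beaker","bottle"]:
        for r in models.mark_of(n,q)[:2]: print(q,round(r["confidence"],2),c2w(c,r["point"]).round(4))
print(manip.read_time_s())
E
```

```text
pics
side [ 0.508 -0.279  0.618] [ 0.034  0.773 -0.634] -0.08235512298879462
preset_unit 0.59 [0.5981 0.3031 0.0629]
preset_unit 0.55 [0.5427 0.3634 0.004 ]Traceback (most recent call last):
  File "<stdin>", line 6, in <module>
ValueError: it knows: beaker, bottle, enter_key_top, preset_unit, wafer_carrier
```

Run:
```python
from h import *
for n in ("side","top"):
    c=camera(n); cv2.imwrite(f"pics/{n}1.png",c["frame"])
    T=np.linalg.inv(c["world_to_cam"]); print(n,T[:3,3].round(3),T[:3,2].round(3),c["k1"])
    for q in ["preset_unit","enter_key_top","wafer_carrier","beaker","bottle"]:
        for r in models.mark_of(n,q)[:2]: print(q,round(r["confidence"],2),c2w(c,r["point"]).round(4))
print(manip.read_time_s())
```

```text
side [ 0.508 -0.279  0.618] [ 0.034  0.773 -0.634] -0.08235512298879462
preset_unit 0.65 [ 5.414e-01  3.611e-01 -2.000e-04]
enter_key_top 0.73 [0.5968 0.3009 0.0657]
wafer_carrier 0.81 [ 0.5861  0.461  -0.0033]
beaker 0.83 [ 0.6701  0.3726 -0.0033]
top [0.472 0.404 0.918] [ 0.089 -0.038 -0.995] -0.09942016620564925
preset_unit 0.65 [ 0.5404  0.3595 -0.0054]
enter_key_top 0.51 [0.5935 0.303  0.063 ]
wafer_carrier 0.62 [ 0.5853  0.4622 -0.0013]
beaker 0.62 [ 0.6677  0.3761 -0.0028]
bottle 0.8 [ 0.408   0.4761 -0.0009]
bottle 0.58 [0.5938 0.3028 0.0641]
0.7
```

View pics/side0.png

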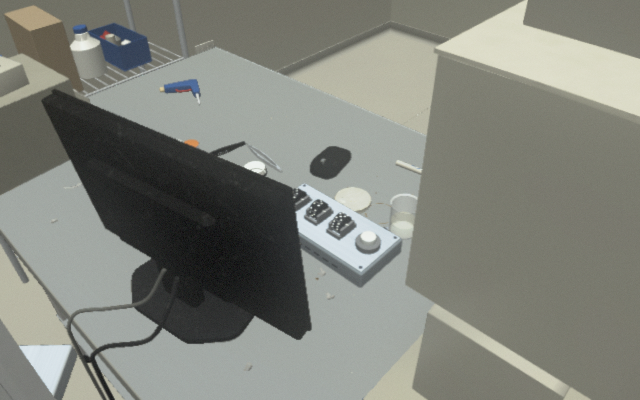

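View pics/top1.png

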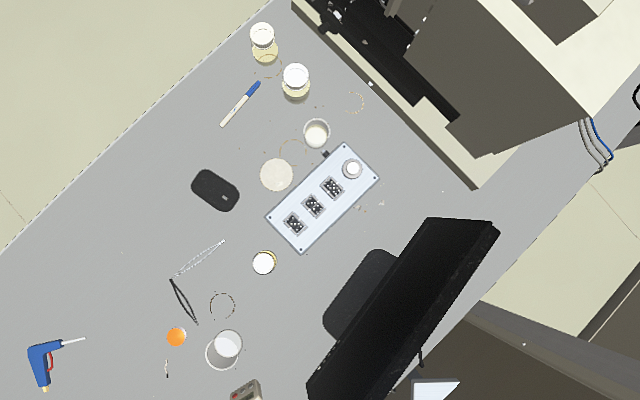

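Top picture: the unit runs from about (283,234) to (363,162). The key is at (352,169) and the wheels are at (332,187), (313,205) and (295,224). The side picture shows the monitor in front of the unit and the aligner to its right. Next I'll fit the unit, map the obstacles and zoom in on the wheels.

```bash
cat >> h.py <<'E'
def cloud(c):
    v,u=np.nonzero(c["z_map"]>0); m=c["mtx"]
    s0=np.c_[(u-m[0,2])/m[0,0],(v-m[1,2])/m[1,1]]; s=s0.copy()
    for _ in range(20): s=s0/(1+c["k1"]*(s**2).sum(1,keepdims=True))
    d=c["z_map"][v,u]; P=np.c_[s*d[:,None],d]; T=np.linalg.inv(c["world_to_cam"])
    return P@T[:3,:3].T+T[:3,3],u,v
E
python3 - <<'E'
from h import *
S=camera("side"); C=camera("top")
A=np.vstack([cloud(S)[0],cloud(C)[0]])
A=A[(A[:,2]<1.2)]
print("max height cm grid; rows x from 0.0 step .05, cols y from -.9 step .1")
for x in np.arange(0.0,1.3,.05):
    r=[]
    for y in np.arange(-.9,.9,.1):
        m=(abs(A[:,0]-x-.025)<.025)&(abs(A[:,1]-y-.05)<.05)
        r.append("%3d"%round(100*np.percentile(A[m,2],98)) if m.sum()>3 else "  .")
    print("%.2f"%x,*r)
# unit fit from top face mask points
for n,c in(("top",C),("side",S)):
    r=models.masks_of(n,"preset_unit")
    if not r: continue
    mk=r[0]["mask"]; print(n,r[0]["confidence"],mk.sum())
    P,u,v=cloud(c); k=mk[v,u]&(P[:,2]>.033)&(P[:,2]<.047); Q=P[k]
    rc=cv2.minAreaRect(Q[:,:2].astype(np.float32)*1000); print(rc,np.median(Q[:,2]))
print([ (n,c2w(c,x["point"]).round(4)) for n,c in(("top",C),("side",S)) for x in models.mark_of(n,"enter_key_top")])
f=C["frame"][150:250,260:385]
cv2.imwrite("pics/topz.png",cv2.resize(f,None,fx=6,fy=6,interpolation=cv2.INTER_CUBIC)[:600,:750])
f=S["frame"][180:270,280:405]
cv2.imwrite("pics/sidez.png",cv2.resize(f,None,fx=6,fy=6,interpolation=cv2.INTER_CUBIC))
E
```

```text
max height cm grid; rows x from 0.0 step .05, cols y from -.9 step .1
0.00   . -46   .   .   .   .   .   .   .   . -17   0   0   0   2  18  12   0
0.05 -52 -49 -80 -80   .   .   .   .   .   .   0   0   0   0   2   .   0   0
0.10 -55 -79 -80 -79 -80   .   .   .   .   8   0   1  30   6   5   0   0   0
0.15 -61 -80 -79 -79 -79 -79   .   .   .  21   0   1  30   4   1   0   0   0
0.20 -79 -79 -79 -79 -79 -79   .   .  36  25   1  30  30   0   8   2   0   1
0.25 -79 -79 -79 -79 -79 -80   .   .  38   0   4  30  23   0   8   2   0   0
0.30 -79 -79 -79 -79 -79   .   .   .   0   0  24  30   1   0   0   1   0   0
0.35 -79 -79 -79 -79 -79   .   .   .   0   0  30  30   1   8   0   1   0   0
0.40 -79 -79 -79 -79   .   .   .   0   0   0  30  12   4   8   1   1   0   0
0.45 -79 -79 -79 -80   .   .   .   0   0   0  30   0   5   7   0   0   0   0
0.50 -79 -79 -79   .   .   .   0   0   0   0   5   4   7   5   3   3   0   0
0.55 -80 -79 -80   .   .   .   0   0   0   5   0   6   7   4   3   3   0   0
0.60 -79 -80   .   .   .   1   1   0   4  47  47   5   6   2   0   0   0   0
0.65 -79 -79   .   .   .   1 
[... 624 characters left out ...]
  .   .   .   .   .   .   .   .   . -80
1.10   .   .   .   .   .   .   .   .   .   .   .   .   .   .   .   .   . -79
1.15   .   .   .   .   .   .   .   .   .   .   .   .   .   .   .   . -79 -79
1.20   .   .   .   .   .   .   .   .   .   .   .   .   .   .   .   . -79 -79
1.25   .   .   .   .   .   .   .   .   .   .   .   .   .   .   . -80 -79 -79
top 0.64 5107
((538.6469116210938, 362.522705078125), (109.79216766357422, 229.7682647705078), 44.8326530456543) 0.03812776510771798
side 0.86 5081
((540.5341796875, 361.0914306640625), (111.59618377685547, 231.8434295654297), 44.698143005371094) 0.04051914596844053
[('top', array([0.5962, 0.3027, 0.0619])), ('side', array([0.5968, 0.3029, 0.0636]))]
```

View pics/topz.png

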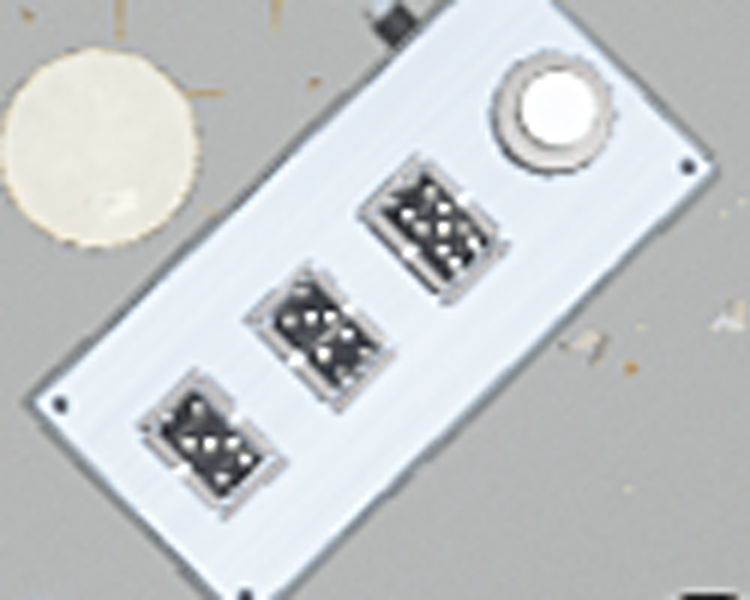

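View pics/sidez.png

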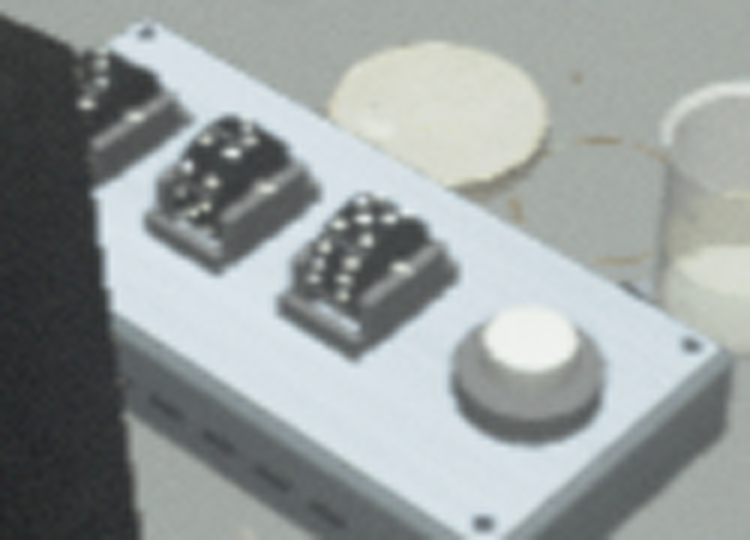

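The pose fits agree from both views: centre about (0.540, 0.362) and yaw about 44.7°, with the key consistent. In the crops the index lines on the left wheel are at (240,415) and (180,468), but the dots are ambiguous by eye. I'll unwrap the wheel rims.

```bash
cat >> h.py <<'E'
YAW=np.radians(44.7); U0=np.array([.5400,.3618]); ux=np.array([np.cos(YAW),np.sin(YAW)]); uy=np.array([-np.sin(YAW),np.cos(YAW)])
WY=dict(left=.078,middle=.026,right=-.026)
def upt(x,y,z): return np.r_[U0+ux*x+uy*y,z]
TOPZ=dict(left=.072,middle=.072,right=.072)
def unwrap(c,w,s=8,lim=80):
    "rim image: rows angle lim (top, +x side) .. -lim deg; cols lateral +14 (left) .. -14 mm"
    a=np.radians(np.linspace(lim,-lim,2*lim*3+1)); l=np.linspace(.014,-.014,28*s+1)
    A,L=np.meshgrid(a,l,indexing="ij"); zc=TOPZ[w]-.017
    P=np.c_[(U0+ux*(.017*np.sin(A).ravel()[:,None])+uy*(WY[w]+L.ravel()[:,None])),zc+.017*np.cos(A).ravel()]
    q=w2p(c,P).reshape(A.shape+(2,)).astype(np.float32)
    return cv2.remap(c["frame"],q[...,0],q[...,1],cv2.INTER_CUBIC)
def panel(c,name,ws=("left","middle","right")):
    o=[]
    for w in ws:
        im=unwrap(c,w)
        for d in(-60,0,60): cv2.line(im,(0,240-3*d),(12,240-3*d),(0,0,255),1)
        o+=[im,np.full((im.shape[0],12,3),128,np.uint8)]
    cv2.imwrite(name,np.hstack(o))
E
python3 - <<'E'
from h import *
S=camera("side"); C=camera("top")
panel(C,"pics/ut.png"); panel(S,"pics/us.png")
a=cv2.imread("pics/ut.png"); b=cv2.imread("pics/us.png")
cv2.imwrite("pics/u.png",cv2.resize(np.hstack([a,b[:,237:]]),(800,480)))
for n,c in(("t",C),("s",S)):
    P=cloud(c)[0]
    for w in WY:
        q=upt(0,WY[w],0); d=P[:,:2]-q[:2]; k=(abs(d@ux)<.005)&(abs(d@uy)<.007)
        print(n,w,k.sum(),np.median(P[k,2]) if k.any() else 0)
    d=P[:,:2]-upt(0,-.083,0)[:2]; k=(np.hypot(*d.T)<.008); print("key",np.median(P[k,2]))
E
```

```text
t left 35 0.06553601977263923
t middle 37 0.06883210810969198
t right 34 0.06958825518034822
key 0.060293136454464324
s left 29 0.06821589748617807
s middle 31 0.07138917844062154
s right 35 0.07128937929566681
key 0.06269779902929462
```

View pics/u.png

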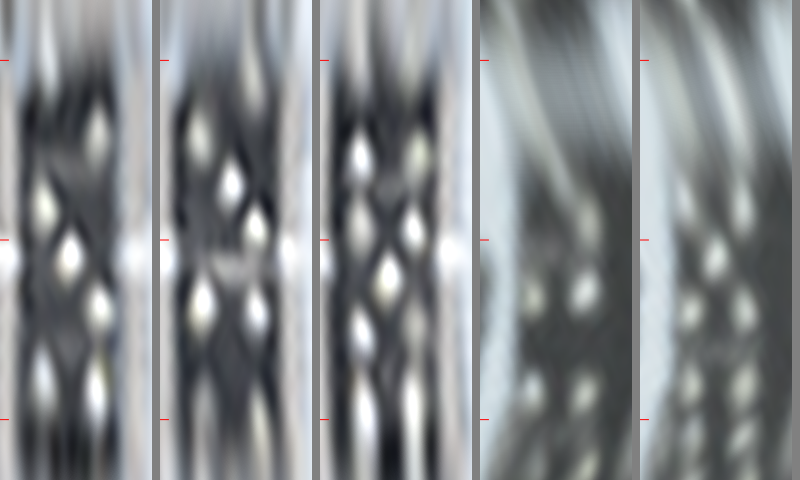

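The unwrapped rims have the index marks near row 250 and 180 px per 60°.
- **Left:** the diagonal of 3 is at rows 205/255/308, so it reads 3 exactly and needs about +1.05 rad.
- **Middle:** 3 is centred at row 183 and 4 at row 360, so the turn is about 2.49 and it needs about −1.44 rad.
- **Right:** 5 is centred at row 275, so it needs about +0.14 rad.

Now I'll move round, passing in front of the aligner and above the monitor.

```bash
cat >> h.py <<'E'
from scipy.spatial.transform import Rotation as Ro
def ori(s=1,yaw=None):
    x=np.r_[ux,0]*s if yaw is None else np.array([np.cos(yaw),np.sin(yaw),0])
    z=np.array([0,0,-1.]); q=Ro.from_matrix(np.c_[x,np.cross(z,x),z]).as_quat()
    return q[[3,0,1,2]]
E
python3 - <<'E'
from h import *
print(Ro.from_quat(np.array(manip.read_orientation())[[1,2,3,0]]).as_matrix().round(2).tolist())
for s in(1,-1):
  for p in (upt(0,.078,.07),upt(0,-.083,.06),upt(0,0,.42)):
    q=kin.inverse_kinematics(p,ori(s)); print(s,None if q is None else np.round(q,2))
for az in(-75,-50,-25,0,20,34):
    a=np.radians(az)
    for r in (.5,.55):
        q=kin.inverse_kinematics([r*np.cos(a),r*np.sin(a),.43],ori(yaw=a)); print(az,r,None if q is None else np.round(q,2))
        q=kin.inverse_kinematics([r*np.cos(a),r*np.sin(a),.43],ori(yaw=a+np.pi)); print(az,r,None if q is None else np.round(q,2))
E
```

```text
[[0.97, 0.26, -0.0], [0.26, -0.97, 0.0], [-0.0, -0.0, -1.0]]
1 [-0.55  0.71 -0.33  1.89  0.39  0.6  -1.93]
1 [-0.41  0.74 -0.19  1.83  0.23  0.6  -1.53]
1 [ 0.07  0.57 -1.19  1.53  0.53  1.4  -1.94]
-1 [-0.12  0.97 -1.08  1.88  1.04  1.    0.67]
-1 [ 0.11  1.01 -1.08  1.81  1.06  1.03  0.94]
-1 [ 0.02  0.52 -1.07  1.53  0.46  1.36  1.26]
-75 0.5 [ 0.8   0.11  0.46  1.86 -0.05  1.18 -1.59]
-75 0.5 [ 1.52  0.12 -0.34  1.84  0.04  1.19  1.43]
-75 0.55 [ 0.83  0.2   0.48  1.77 -0.1   1.2  -1.54]
-75 0.55 [ 1.52  0.2  -0.35  1.74  0.07  1.21  1.41]
-50 0.5 [ 0.54  0.11  0.27  1.86 -0.03  1.18 -1.62]
-50 0.5 [ 1.23  0.14 -0.51  1.83  0.07  1.19  1.4 ]
-50 0.55 [ 0.54  0.19  0.3   1.77 -0.06  1.2  -1.59]
-50 0.55 [ 1.21  0.22 -0.51  1.74  0.11  1.21  1.37]
-25 0.5 [ 0.36  0.11 -0.01  1.85  0.    1.18 -1.66]
-25 0.5 [ 0.95  0.15 -0.69  1.83  0.11  1.2   1.36]
-25 0.55 [ 0.32  0.19  0.04  1.76 -0.01  1.2  -1.65]
-25 0.55 [ 0.9   0.24 -0.67  1.74  0.16  1.22  1.32]
0 0.5 [ 0.32  0.13 -0.46  1.83  0.06  1.19 -1.73]
0 0.5 [ 0.78  0.21 -1.02  1.82  0.19  1.22  1.27]
0 0.55 [ 0.27  0.21 -0.43  1.74  0.09  1.21 -1.75]
0 0.55 [ 0.68  0.3  -0.98  1.73  0.26  1.25  1.21]
20 0.5 [ 0.31  0.18 -0.87  1.82  0.15  1.21 -1.82]
20 0.5 [ 0.46  0.22 -1.07  1.82  0.21  1.22  1.25]
20 0.55 [ 0.24  0.27 -0.85  1.73  0.21  1.24 -1.88]
20 0.55 [ 0.39  0.33 -1.07  1.73  0.3   1.27  1.17]
34 0.5 [ 0.34  0.29 -1.27  1.82  0.29  1.25 -1.99]
34 0.5 [ 0.22  0.22 -1.07  1.82  0.21  1.22  1.25]
34 0.55 [ 0.24  0.4  -1.26  1.72  0.4   1.31 -2.08]
34 0.55 [ 0.14  0.33 -1.07  1.73  0.3   1.27  1.17]
```

Run:
```python
from h import *
hand.grip(0.0,30)
b=[.11,-.01,1.85,0,1.18]
manip.move_joints([1.216]+b+[-.4]); print(manip.read_eef_pos(),manip.read_time_s())
manip.move_joints([.4]+b+[-1.3])
manip.move_joints([-.62]+b+[-1.8]); print(manip.read_eef_pos(),manip.read_time_s())
for p in (upt(0,.078,.20),upt(0,.078,.08)):
    print(np.round(kin.inverse_kinematics(p,ori(1)),2))
manip.move_to(upt(0,.078,.20),ori(1)); print(manip.read_eef_pos(),manip.read_time_s(),manip.read_joints())
manip.move_l(upt(0,.078,.09)); print(manip.read_ft_force())
c=camera("side"); cv2.imwrite("pics/hover.png",c["frame"])
```

```text
[ 0.13551729 -0.48244952  0.42869872] 3.0167
[0.4304002  0.25550656 0.42946601] 6.2667
[-0.72  0.52 -0.09  1.83  0.06  0.79 -1.63]
[-0.74  0.68 -0.06  1.9   0.07  0.57 -1.64]
[0.48630115 0.41668073 0.20124923] 7.3667 [-0.71955269  0.51784691 -0.08537177  1.83163972  0.06045901  0.79280281
 -1.62853104]
[-0.58788884 -0.56593478  0.23553998]
```

View pics/hover.png

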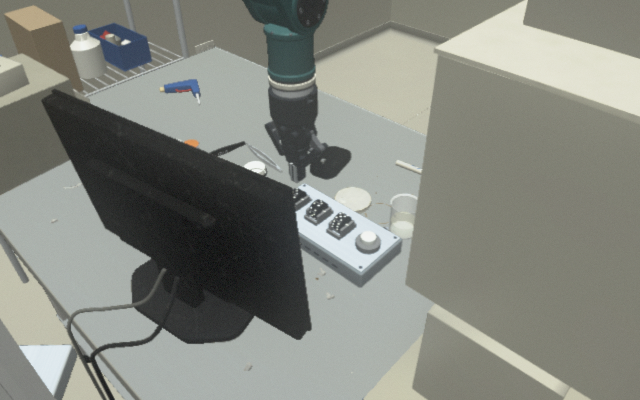

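```bash
cat >> h.py <<'E'
def roll(w,x0,x1,F=9.0,zup=None,corr=0.0,zstart=.081):
    y=WY[w]
    manip.move_l(upt(x0,y,zstart),ori(1),feed=.12)
    manip.pause(.15); f0=manip.read_ft_force()[2]
    hit=manip.move_l(upt(x0,y,.060),feed=.02,contact_N=3)
    assert hit, "no contact"
    f=0
    for _ in range(6):
        manip.pause(.1); f=manip.read_ft_force()[2]-f0; z=manip.read_eef_pos()[2]
        if abs(f-F)<1: break
        manip.move_l(upt(x0,y,z-np.clip((F-f)/4000,-.0015,.0012)),feed=.02)
    zt=manip.read_eef_pos()[2]; print(w,"press",round(f,1),"z",round(zt,4))
    manip.move_l(upt(x1,y,zt),feed=.03)
    g=np.array(manip.read_ft_force()); print(" end f",(g-[0,0,f0]).round(1),"along ux",round(g[:2]@ux,1),np.round(manip.read_eef_pos(),4),round(manip.read_time_s(),2))
    manip.move_l(upt(x1,y,zstart),feed=.08)
E
python3 - <<'E'
from h import *
roll("left",-.008,.008)
E
```

```text
left press 7.1 z 0.0666
 end f [-1.3 -1.5  5.7] along ux -2.0 [0.4905 0.4226 0.0667] 12.2
```

```bash
python3 - <<'E'
s=open('h.py').read()
s=s.replace("    f=0\n    for _","    f=0; zc=manip.read_eef_pos()[2]\n    for _").replace("z=manip.read_eef_pos()[2]\n        if","print(round(f,1),end=' ')\n        if")
s=s.replace("        manip.move_l(upt(x0,y,z-np.clip((F-f)/4000,-.0015,.0012)),feed=.02)\n    zt=manip.read_eef_pos()[2];","        zc-=np.clip((F-f)/4000,-.0012,.0012); manip.move_l(upt(x0,y,zc),feed=.02)\n    zt=zc;")
open('h.py','w').write(s)
E
python3 - <<'E'
from h import *
roll("middle",.008,-.008)
manip.move_l(upt(-.04,.026,.20),feed=.25)
manip.move_to(upt(-.10,.14,.30),ori(1)); print(manip.read_time_s())
C=camera("top"); S=camera("side"); cv2.imwrite("pics/t2.png",C["frame"])
panel(C,"pics/ut2.png"); panel(S,"pics/us2.png")
a=cv2.imread("pics/ut2.png"); b=cv2.imread("pics/us2.png")
cv2.imwrite("pics/u2.png",cv2.resize(np.hstack([a,b[:,237:]]),(800,480)))
E
```

```text
4.8 5.8 7.5 7.7 8.4 middle press 8.4 z 0.0664
 end f [1.1 1.6 7.8] along ux 1.9 [0.5186 0.3772 0.0684] 16.11
17.775
```

View pics/u2.png

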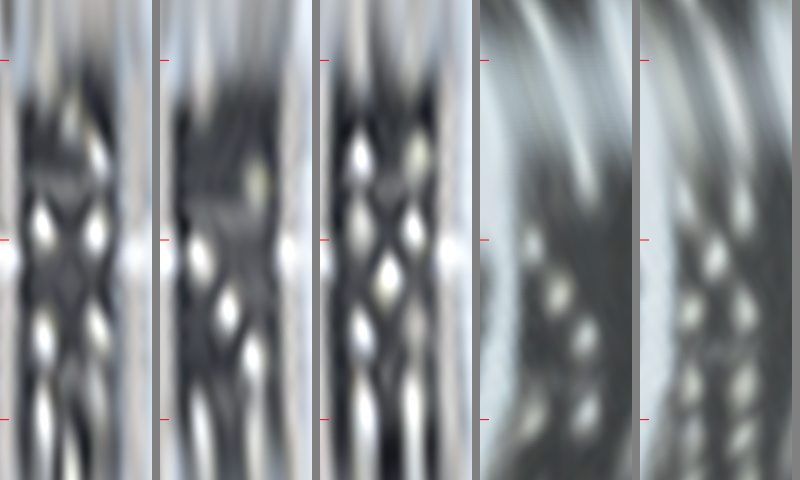

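Left now has 4 centred at row 281 (about −8.5°), middle has 2 at about row 137 (+40°), and right is unchanged. The tool lagged 3.7 mm on the middle stroke, so I'll close the loop on the actual travel.

```bash
cat >> h.py <<'E'
def ex(): return (np.array(manip.read_eef_pos())[:2]-U0)@ux
def roll2(w,dx,F=9.0,zstart=.079):
    y=WY[w]; x0=-dx/2
    manip.move_l(upt(x0,y,zstart),ori(1),feed=.15)
    manip.pause(.15); f0=manip.read_ft_force()[2]
    assert manip.move_l(upt(x0,y,.060),feed=.02,contact_N=3), "no contact"
    zc=manip.read_eef_pos()[2]
    for _ in range(6):
        manip.pause(.1); f=manip.read_ft_force()[2]-f0
        if abs(f-F)<1: break
        zc-=np.clip((F-f)/4000,-.0012,.0012); manip.move_l(upt(x0,y,zc),feed=.02)
    xs=ex(); xc=x0+dx; l=[]
    for i in range(6):
        manip.move_l(upt(xc,y,zc),feed=.03); manip.pause(.12)
        e=xs+dx-ex(); l.append(round(e*1e3,2))
        if abs(e)<.0004: break
        xc+=e
    fe=manip.read_ft_force()[2]-f0
    print(w,"f",round(f,1),round(fe,1),"xs",round(xs*1e3,1),"err",l,"t",round(manip.read_time_s(),1))
    z=manip.read_eef_pos()[2]; manip.move_l(upt(xc,y,z+.012),feed=.08)
def park(n):
    manip.move_l(np.r_[np.array(manip.read_eef_pos())[:2],.12],feed=.2)
    manip.move_to(upt(-.10,.14,.25),ori(1))
    C=camera("top"); S=camera("side")
    panel(C,"pics/a.png"); panel(S,"pics/b.png")
    a=cv2.imread("pics/a.png"); b=cv2.imread("pics/b.png")
    cv2.imwrite(n,cv2.resize(np.hstack([a,b[:,237:]]),(800,480))); print(manip.read_time_s())
E
python3 - <<'E'
from h import *
manip.move_to(upt(0,.078,.12),ori(1))
roll2("left",.0025); roll2("middle",-.012); roll2("right",.0024)
park("pics/u3.png")
E
```

```text
left f 8.9 8.0 xs -1.2 err [np.float64(0.08)] t 21.1
middle f 8.3 6.1 xs 6.2 err [np.float64(-2.72), np.float64(-0.25)] t 24.5
right f 8.8 9.0 xs -1.0 err [np.float64(0.06)] t 27.6
29.2417
```

View pics/u3.png

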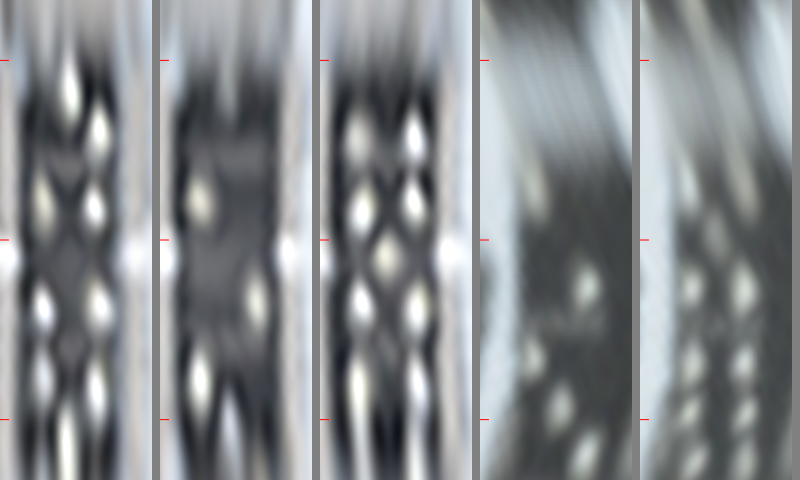

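The top view now shows left 4 centred at row 255, middle 2 at row 251 and right 5 at row 255, against index marks at rows 250–255. All three are within about 2°. Now the enter key.

Run:
```python
from h import *
k=np.array([.5972,.3028])
manip.move_to(upt(-.06,-.05,.16),ori(1))
manip.move_to(np.r_[k,.12],ori(1))
manip.move_l(np.r_[k,.070],feed=.12); manip.pause(.15); f0=np.array(manip.read_ft_force())
h1=manip.move_l(np.r_[k,.045],feed=.015,contact_N=12)
z1=manip.read_eef_pos(); manip.pause(.3); f=np.array(manip.read_ft_force())-f0
print(h1,np.round(z1,4),np.round(manip.read_eef_pos(),4),f.round(1))
c=camera("side"); cv2.imwrite("pics/key.png",cv2.resize(c["frame"][180:270,300:425],None,fx=6,fy=6,interpolation=cv2.INTER_CUBIC))
manip.move_l(np.r_[k,.12],feed=.08)
park("pics/u4.png")
```

```text
True [0.5972 0.3028 0.0562] [0.5972 0.3028 0.0562] [-1.1  0.6  5.5]
34.9667
```

View pics/key.png

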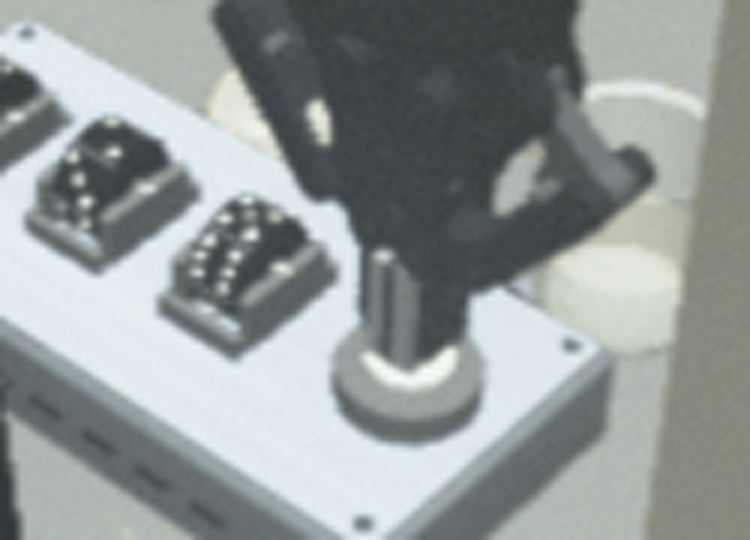

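View pics/u4.png

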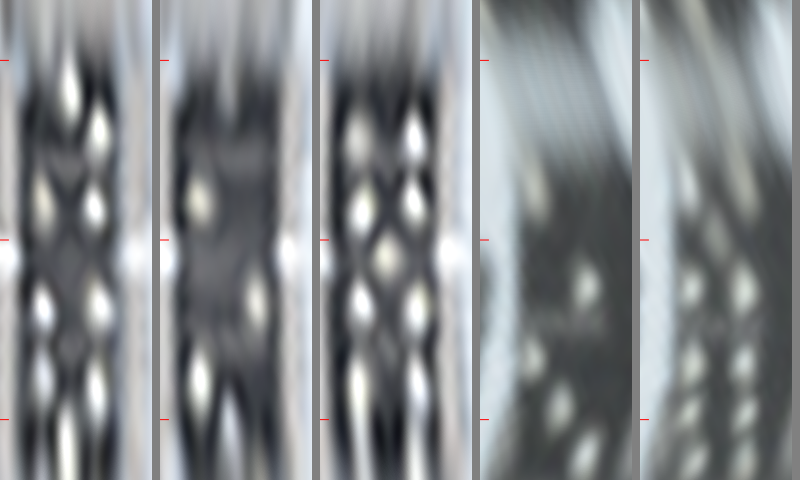

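The key picture shows the cap pressed flush into the collar. TCP z was 0.0562, and the 12 N stop force is well above the 5 N needed for full travel. The wheels are unchanged at 4-2-5 and the robot is clear.

Run:
```python
from h import *
C=camera("top")
for q in ["enter_key_top","wafer_carrier","beaker","bottle"]:
    for r in models.mark_of("top",q)[:1]: print(q,c2w(C,r["point"]).round(4))
print(manip.finish_job())
```

```text
enter_key_top [0.5946 0.3032 0.0612]
wafer_carrier [ 0.5858  0.464  -0.0017]
beaker [ 0.6674  0.379  -0.0012]
bottle [ 0.4086  0.4764 -0.0048]
the job is handed in; nothing more can be done
None
```

I set the wheels to 4-2-5 (each within about 2° of its index lines), then pressed the enter key fully down and let it come back up; nothing around the unit moved, and the job was handed in at about 35 s.

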